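Swing the sampling manifold into line on the leak-test plate and start the pump

ROBOT

A 6-joint arm with a two-finger parallel gripper is mounted at the origin on the work surface. World frame = base frame: x ahead of the robot, y to its left, z up, the work surface at z = 0. Lengths are in m, angles in degrees, forces in N, time in s.
With the tool pointing down it reaches from about 0.25 to 0.725 m from the base axis. Payload 9.7 kg.
Tool frame: the origin (TCP) lies at the very end of the fingers, on their centre line; the grasp point (between the pads) lies 19 mm behind it; z points along the fingers, y is the line along which they close (so a half turn about z gives the same grasp; the last joint's range is limited). The gripper opens to 85 mm and grips with 20 to 120 N. Pads are 22 mm wide; open, the fingers measure 114 mm over their backs; the gripper's body (76 mm by 85 mm) begins 54 mm behind the grasp point. The pads swing forward as they close: fully open they stand 13 mm farther back than shut.
Start: joints at [-69.901, 4.979, 10.078, 95.1, 0, 90], TCP at [0.189, -0.517, 0.231] pointing down, gripper open.
Joint ranges: [-179.16, 179.16], [-48.56, 103.87], [-65.8, 70.77], [-126.05, 130.52], [-82.76, 87.17], [-180, 180]. Speed limits (degrees/s): [127.2, 127.2, 147.25, 180, 180, 180].

INTERFACE

Orientations are given as [roll, pitch, yaw] about the fixed x, y, z axes, in that order (R = Rz(yaw) Ry(pitch) Rx(roll)).
In Python, from workcell import bot, viewer, finder gives the robot as it stands. The module is installed in compiled form; this text tells all that it offers.
- The arm moves only by the shell command python3 -m inch 'ROWS' [FORCE]. ROWS is JSON, a list that holds one entry, the list of rows, each a list of 7 numbers: the opening in per cent of the stroke, from 0 (shut) to 100 (fully open), then the shift along the tool's x, y, z in mm, then the turn, a rotation vector about the tool's x, y, z in degrees. In form: [[[grip, tx, ty, tz, ax, ay, az], ...]]. A call has 1 to 8 rows; each row shifts and turns the commanded pose from where the row before left it, along the tool's axes as they then stand; what a row does not reach is not made up. A row lasts 1/8 s, in which the tool goes at most 62.5 mm and 10.7 degrees, less where a joint would pass 70% of its speed; a pose out of reach is approached as far as the arm can. A call with a gripper value outside its range is refused whole. The fingers move at their own pace and stop on an object; FORCE is the grip in N (left out, the last holds). Time passes only in rows, so rows that do not move let the fingers close. It gives the time, the measured TCP pose, the force, the opening and the grip force at its end, in the units of the state.
- bot.get_obs(): the state, without advancing time (a new reading comes with each control period).
- viewer.camera(name): name is "scene" or "top" or "wrist"; returns a dict with "pixels" (420x560x3 uint8, red, green, blue), "vfov" (degrees; the focal length in pixels is half the picture's height over the tangent of half this angle, whatever the lens; pixels are square), "cx", "cy" (the principal point, pixels), "R" (3x3) and "t" (3): a world point X has camera coordinates R X + t. Camera axes: x right, y down, z forward; pixel columns grow to the right and rows downward; lengths in m; the calibration is good to about 2 mm. A picture is of the moment at which its call begins. There is no depth.
- bot.job_done(): hands the job in; it is judged then, once.
Trained networks look in the newest picture that a camera, given by its name, has taken for a name from the list of things; names that differ only in an ending like _2 or _b are one class to them, and where a whole thing is asked for, a point or a joint stands for the part that bears it (a point fixed in the world has none). Each returns a list of dicts, best first, with "conf" (0 to 1); they miss things now and then, are a little off and sometimes report something else, mostly with a low value. They report only what shows in the picture. A call takes as long as a camera call. They do not tell look-alikes from the thing itself.
- finder.outline_of(camera, thing): "pixels" (420x560 bool, what is visible of it) and "extent" ([centre column, centre row, width, height] in pixels, round what is visible of it).
- finder.mark_of(camera, thing): "position" ([column, row] in pixels: a listed point, or the origin of a listed thing).
The state is a dict: "time": time; "q": joint angles; "qd": joint speeds; "joint_efforts": joint torques, N m; "ee_pos": TCP position; "tcp_rot": TCP orientation; "wrist_force": force on the tool from outside, world axes, zero at the start; "torque": the same for the moment, N m; "opening": finger opening in m; "grasp_force": force on a finger pad.
Only numpy, scipy, OpenCV 4.12 (cv2) and the standard library are available. Lean on these libraries where they do the work, as an engineer would, in place of code of your own. Each camera call takes 0.05 s, during which the arm holds its last target. There are 200 camera calls.

TASK

The sampling manifold lies askew on the leak-test plate with its slotted heel loosely on the locating post. Without lifting it or letting the heel come off the post, push it round about the post until it lies flush along the yellow fence with the heel fully home against the post. Only then start the pump: pull the orange locking toggle outward, flip it over to the green-dot side and let it drop back into its lock; leave the other things on the bench where they are.

Things in the scene. Friction and masses are not known exactly. Their poses are not given: they have to be found in the camera images.
- test_plate: Dark grey leak-test plate bolted to the bench, 200 (its x) by 320 (its y) by 10 mm; origin at the centre of its underside. Carries the fixed post and yellow fence. Four black suction pads, flush with its surface, lie in a row along its line x = +50 mm.
- post (a point): Axis, at the plate's surface, of the fixed steel locating post, 14 mm across, 38 mm high above the plate (plate x = +50, y = -115, z = +10 mm).
- end_home (a point): Where the middle of the manifold's free-end face, at its underside, comes when it is in line and home (plate x = +50, y = +126, z = +10 mm).
- manifold: Aluminium bar, 40 mm wide (its x), 260 mm long (y), 26 mm high, 0.5 to 0.8 kg, loose on the plate. Origin: underside, mid-width, at the seat in the slotted heel where the post's axis sits when home. Starts 3 to 10 mm short of home, the free end swung 0.2 to 0.45 rad from the fence towards plate -x. Home: origin on the post's axis, y axes parallel, +x flank on the fence, which it then just touches.
- manifold_end (a point): Middle of the lower edge of the manifold's flat free-end face (manifold y = +241 mm, on the underside). On top of the bar four ports with blue caps, 16 mm across, stand at manifold y = 45, 95, 145 and 195 mm, up to 44 mm above the underside.
- pump_box: Grey pump control box fixed to the bench, 150 (its x) by 110 (its y) by 60 mm high; origin at the centre of its underside. On top: a flat vacuum gauge (52 mm across, 7 mm high, at x = -42 mm) and the locking toggle (at x = +35 mm) with a black dot (off) 36 mm to its -y side and a green dot (on) 36 mm to its +y side.
- switch_pivot (a point): Pivot of the toggle (box x = +35, y = 0, z = 66 mm); the bat swings about the box's x axis through it. Two fixed steel ears, the lock's gate, stand either side of the bat in x: each 4 mm in x by 5 mm in y, inner faces 7 mm from the bat's axis, tops 16 mm above the pivot.
- pump_switch (a joint): Lean of the toggle bat, rad: -0.42 over towards the box's -y (black dot, off), 0 upright, +0.42 over towards +y (green dot, on). Starts at -0.42 to -0.38; stays where it is put (friction 0.03 N m). A cross pin on the bat, 14 mm from the pivot, meets the ears near upright and blocks the flip unless the bat is pulled out 6 mm or more.
- bat_pull (a joint): How far the bat is pulled out along its own length, m: 0 in, 0.009 at most. A spring draws it back in, 3.5 N at 0 and 6.6 N at 0.009.
- bat_grip (a point): Middle of the bat's orange cylindrical cap, on the bat's axis, 42 mm from the pivot when not pulled out; its z axis points outward along the bat. The cap is 15 mm across and reaches 12 mm either way along the axis; below it is a 9 mm steel stem.
- fence (a point): Middle of the working face, at the plate's surface, of the fixed yellow fence (plate x = +70, y = +20, z = +10 mm). The face looks towards plate -x and runs 140 mm along plate y; the fence is 12 mm thick and 18 mm high.
- heel_tip (a point): Middle of the manifold's heel end, between the tips of its two prongs (manifold y = -19 mm, underside). The open slot between the prongs is 18 mm wide and 26 mm deep from here to its flat bottom at y = +7 mm; each prong is 11 mm wide.
- amber_bottle: Bystander: amber bottle, 56 mm across, 120 mm high, standing beyond the plate and box; origin at the centre of its underside. Do not disturb.
- filter_dish: Bystander: white filter dish, 60 mm across, 16 mm high; origin at the centre of its underside. Do not disturb.
- filter_holder: Bystander: blue in-line filter holder, 54 mm across, 50 mm high with a spigot on top; origin at the centre of its underside. Do not disturb.
Things that resemble listed ones, but are neither listed nor needed, are in the scene too. Several things have the shape of the pump_box; the one meant has the colours described above.

How it is judged (in metres and radians):
On the way, in this order (a step that is already met when the one before it is completed fails the run):
1. the manifold lies in line along the fence, heel home against the post (horizontal distance between manifold and post below 0.004 m and horizontal distance between manifold_end and end_home below 0.005 m and angle between the y axis of manifold and the y axis of test_plate, either way round below 0.02 rad and z of manifold in the frame of test_plate below 0.012 m and angle between manifold's own z axis and vertical below 0.02 rad), for 0.2 s.
2. the toggle bat is pulled out clear of its lock (value of joint bat_pull above 0.0045 m), for 0.1 s.
3. the toggle is over on the green-dot side (value of joint pump_switch above 0.3 rad), for 0.2 s.
At the end, for the whole second after the job is handed in: The manifold lies still and flat on the plate, its heel seat within 4 mm of the post's axis, its free end within 5 mm of its home and in line with the plate within 0.02 rad; the toggle leans at least 0.3 rad to the green-dot side and has dropped back in (pulled out less than 3 mm) (all of step 1 and linear speed of manifold below 0.01 m/s and value of joint pump_switch above 0.3 rad and value of joint bat_pull below 0.003 m); the robot touches nothing.
It fails at once if the manifold is lifted off the plate or tipped up (z of manifold in the frame of test_plate above 0.018 m or z of manifold_end in the frame of test_plate above 0.022 m or angle between manifold's own z axis and vertical above 0.1 rad).
It fails at once if the heel comes off the post (horizontal distance between manifold and post above 0.024 m).
It fails at once if the pump is started while the manifold is out of line or not home (value of joint pump_switch above 0.25 rad and (horizontal distance between manifold and post above 0.006 m or horizontal distance between manifold_end and end_home above 0.008 m)).
It fails at once if a bystander is pushed away or knocked over (distance of any of amber_bottle, filter_dish, filter_holder from where it was at the start of the episode above 0.015 m or angle between any of amber_bottle, filter_dish, filter_holder's own z axis and vertical above 0.3 rad).
It also fails if it takes over 72 s, if anything falls off the work surface, if the arm or the gripper's body presses on something with over 40 N, if the wrist force passes 120 N, or if a joint passes its speed limit or range.

## Working session

There is one attempt and no reset: what is moved stays moved. The work goes in short steps, Python scripts to look and compute and a shell command to move; the robot and the scene stay as the last step left them, time stands still between calls to the robot, and variables do not carry over. Pictures are saved under pics/ and viewed, at most 10 in all, crops included, and the job is handed in when it is done.

```bash
mkdir -p pics; cat > h.py <<'E'
import numpy as np, cv2
from workcell import bot, viewer, finder
def cam(n):
    c=viewer.camera(n); c['R']=np.array(c['R']);c['t']=np.array(c['t']); c['f']=c['pixels'].shape[0]/2/np.tan(np.radians(c['vfov'])/2); return c
def save(c,n): cv2.imwrite('pics/'+n,np.ascontiguousarray(c['pixels'][:,:,::-1]))
def ray(c,p,z):
    d=c['R'].T@np.array([(p[0]-c['cx'])/c['f'],(p[1]-c['cy'])/c['f'],1]); o=-c['R'].T@c['t']
    return o+d*(z-o[2])/d[2]
def proj(c,X):
    v=c['R']@np.array(X)+c['t']; return np.array([c['cx'],c['cy']])+c['f']*v[:2]/v[2]
E
python3 - <<'E'
from h import *
hz=dict(test_plate=0,post=.01,end_home=.01,manifold=.01,manifold_end=.01,heel_tip=.01,fence=.01,pump_box=0,switch_pivot=.066,bat_grip=.104,amber_bottle=0,filter_dish=0,filter_holder=0)
ims=[]
for n in ('top','scene'):
    c=cam(n); ims.append(c); save(c,n+'1.png'); print(n,'cam at',(-c['R'].T@c['t']).round(3), c['f'])
    for k,z in hz.items():
        for m in finder.mark_of(n,k)[:3]:
            print(k,np.round(m['conf'],2),np.round(m['position'],1),ray(c,m['position'],z).round(4))
E
```

```text
top cam at [0.41  0.034 1.007] 425.4135411421673
test_plate 0.56 [364.5 237. ] [ 0.524 -0.203  0.   ]
post 0.67 [407.4 211.8] [ 0.5842 -0.3065  0.01  ]
post 0.5 [414.8 214.2] [ 0.5785 -0.3241  0.01  ]
end_home 0.91 [312.  221.9] [ 0.5584 -0.0762  0.01  ]
manifold 0.68 [405.4 212.7] [ 0.582  -0.3015  0.01  ]
heel_tip 0.96 [414.9 214.5] [ 0.5778 -0.3243  0.01  ]
fence 0.69 [355.6 214.2] [ 0.5776 -0.181   0.01  ]
fence 0.16 [217.3 156.5] [0.7172 0.1519 0.01  ]
pump_box 0.94 [123. 158.] [0.714  0.3809 0.    ]
pump_box 0.73 [203.5 230.6] [0.5375 0.1811 0.    ]
pump_box 0.7 [112.  254.9] [0.4793 0.3917 0.    ]
switch_pivot 0.97 [110.  135.3] [0.7476 0.3909 0.066 ]
switch_pivot 0.72 [194.7 212.1] [0.5707 0.1922 0.066 ]
switch_pivot 0.6 [105.  235.1] [0.5181 0.3864 0.066 ]
bat_grip 0.66 [100.1 130.5] [0.7447 0.3987 0.104 ]
bat_grip 0.63 [ 98.9 233.7] [0.5167 0.385  0.104 ]
bat_grip 0.58 [246.9 303.7] [0.3722 0.0716 0.104 ]
amber_bottle 0.86 [342.1 154.2] [ 0.7295 -0.154   0.    ]
amber_bottle 0.72 [200.1 229.4] [0.5404 0.1892 0.    ]
filter_dish 0.6 [285.3 153.7] [ 0.7292 -0.0135  0.    ]
fi
[... 814 characters left out ...]
328.7 202. ] [0.566  0.1973 0.066 ]
switch_pivot 0.79 [426.7 218.3] [0.7489 0.3874 0.066 ]
bat_grip 0.57 [428.6 206.1] [0.746  0.3873 0.104 ]
bat_grip 0.53 [375.5 163.5] [0.5087 0.3976 0.104 ]
bat_grip 0.53 [256.7 165.3] [0.3594 0.0821 0.104 ]
amber_bottle 0.81 [241.9 299.8] [ 0.73   -0.1523  0.    ]
amber_bottle 0.68 [208.  263.5] [ 0.5757 -0.171   0.    ]
amber_bottle 0.56 [348.5 258.4] [0.7256 0.1579 0.    ]
filter_dish 0.82 [291.9 278.3] [ 0.7217 -0.0104  0.    ]
filter_dish 0.73 [225.6 229.1] [ 0.4677 -0.071   0.    ]
filter_dish 0.46 [153.8 282.5] [ 0.5784 -0.3149 -0.    ]
filter_holder 0.56 [347.2 257.4] [0.7208 0.1572 0.    ]
filter_holder 0.21 [185.6 254.9] [ 0.5183 -0.2086  0.    ]
```

View pics/top1.png

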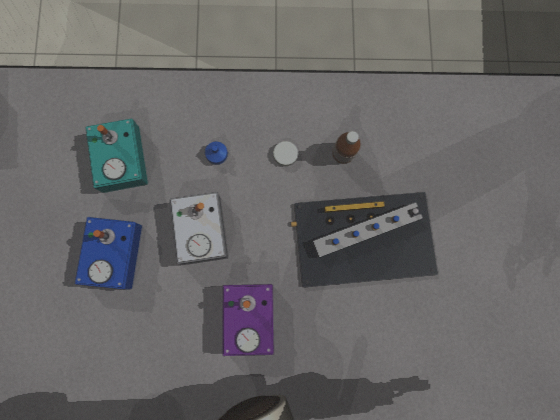

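View pics/scene1.png

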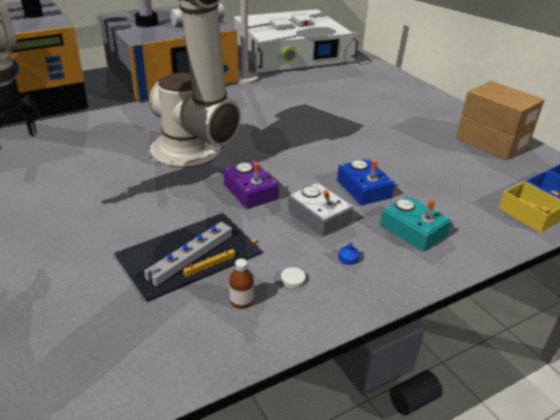

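The grey box is at pixel (197,228), with its bat leaning right towards the black dot at (211,209) and the green dot at (181,213). The plate is at (365,238), yawed about 5°, with the post end on the right at (415,211) and the bar's free end at (313,247).

```bash
python3 - <<'E'
from h import *
o=bot.get_obs();print(o['ee_pos'],o['tcp_rot'],o['opening'],o['wrist_force'])
from scipy.spatial.transform import Rotation as R
print(R.from_euler('xyz',o['tcp_rot'],degrees=True).as_matrix().round(2))
E
```

```text
[ 0.18901028 -0.51650901  0.23130194] [ 1.79997184e+02 -1.43467776e-03  2.01014657e+01] 0.08508842983180231 [-0.0922892  -0.09298865 -0.98705236]
[[ 0.94  0.34  0.  ]
 [ 0.34 -0.94 -0.  ]
 [ 0.    0.   -1.  ]]
```

```bash
python3 -m inch '[[[0,46,-34,0,0,0,0],[0,46,-34,0,0,0,0],[0,46,-34,0,0,0,0],[0,46,-34,0,0,0,0],[0,46,-34,0,0,0,0],[0,46,-34,0,0,0,0],[0,46,-34,0,0,0,0],[0,46,-34,0,0,0,0]]]' 40
python3 - <<'E'
from h import *
c=cam('wrist'); save(c,'w1.png'); print('cam at',(-c['R'].T@c['t']).round(3),c['f'])
for k,z in dict(post=.01,end_home=.01,manifold=.01,manifold_end=.01,heel_tip=.01,fence=.01,test_plate=0).items():
    for m in finder.mark_of('wrist',k)[:2]:
        print(k,np.round(m['conf'],2),np.round(m['position'],1),ray(c,m['position'],z).round(4))
E
```

```text
time: 2.4
ee_pos: [0.4419, -0.1329, 0.2315]
tcp_rot: [180.0, -0.0, 20.1]
wrist_force: [1.5, -0.2, 0.9]
opening: -0.0001
grasp_force: 0.0
cam at [ 0.503 -0.111  0.375] 314.33121131830137
post 0.9 [473.8 119.9] [ 0.583  -0.3101  0.01  ]
end_home 0.86 [261.   58.1] [ 0.5609 -0.0667  0.01  ]
manifold 0.87 [469.4 123.9] [ 0.5775 -0.3076  0.01  ]
manifold_end 0.66 [253.7 129.4] [ 0.4888 -0.083   0.01  ]
heel_tip 0.63 [488.6 121.7] [ 0.587  -0.3266  0.01  ]
fence 0.85 [365.3  70.1] [ 0.5883 -0.1755  0.01  ]
test_plate 0.96 [361.7 139.6] [ 0.5208 -0.204   0.    ]
```

View pics/w1.png

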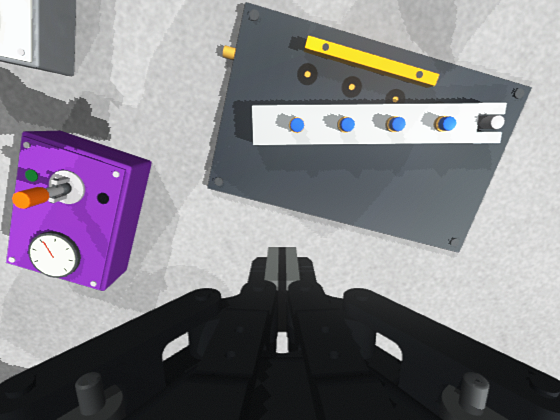

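The bar lies from (253,125) at its free end to (505,123) at its heel, parallel to the tool's y. The closed fingertips are at (283,250), on its −x side. I'll go down beside the flank and push.

```bash
python3 -m inch '[[[0,0,0,52,0,0,0],[0,0,0,52,0,0,0],[0,0,0,52,0,0,0],[0,0,0,40,0,0,0],[0,0,0,17,0,0,0],[0,8,0,0,0,0,0],[0,8,0,0,0,0,0],[0,8,0,0,0,0,0]]]' 40
python3 -m inch '[[[0,4,0,0,0,0,0],[0,3.7,-0.5,0,0,0,1],[0,3.7,-0.5,0,0,0,1],[0,3.7,-0.5,0,0,0,1],[0,3.7,-0.5,0,0,0,1],[0,3.7,-0.5,0,0,0,1],[0,3.7,-0.5,0,0,0,1],[0,3.7,-0.5,0,0,0,1]]]'
python3 - <<'E'
from h import *
for n in ('wrist','top','scene'):
    c=cam(n); save(c,n+'2.png')
    for k,z in dict(manifold=.01,manifold_end=.01,post=.01,end_home=.01).items():
        for m in finder.mark_of(n,k)[:1]: print(n,k,np.round(m['conf'],2),ray(c,m['position'],z).round(4))
E
```

```text
time: 3.8
ee_pos: [0.4653, -0.1264, 0.0198]
tcp_rot: [179.9, -0.1, 20.1]
wrist_force: [-0.9, 0.7, 0.5]
opening: 0.0001
grasp_force: 0.0
time: 4.8
ee_pos: [0.4903, -0.1139, 0.0182]
tcp_rot: [-180.0, 0.1, 13.0]
wrist_force: [-6.6, -0.0, 4.2]
opening: -0.0002
grasp_force: 3.1
wrist manifold_end 0.81 [ 0.5095 -0.0761  0.01  ]
wrist end_home 0.85 [ 0.5603 -0.0711  0.01  ]
top manifold_end 0.69 [ 0.5126 -0.0728  0.01  ]
top end_home 0.73 [ 0.7213 -0.1594  0.01  ]
scene manifold 0.84 [ 0.5888 -0.3089  0.01  ]
scene manifold_end 0.83 [ 0.494  -0.0816  0.01  ]
scene post 0.7 [ 0.5727 -0.3086  0.01  ]
```

```bash
python3 -m inch '[[[0,3.7,-0.2,0,0,0,0.7],[0,3.7,-0.2,0,0,0,0.7],[0,3.7,-0.2,0,0,0,0.7],[0,3.7,-0.2,0,0,0,0.7],[0,3.7,-0.2,0,0,0,0.7],[0,3.7,-0.2,0,0,0,0.7],[0,3.7,-0.2,0,0,0,0.7],[0,3.7,-0.2,0,0,0,0.7]]]'
python3 - <<'E'
from h import *
for n in ('wrist','top'):
    c=cam(n); save(c,n+'3.png')
    for k,z in dict(manifold=.01,manifold_end=.01,heel_tip=.01,end_home=.01).items():
        for m in finder.mark_of(n,k)[:1]: print(n,k,np.round(m['conf'],2),ray(c,m['position'],z).round(4))
E
```

```text
time: 6.55
ee_pos: [0.5197, -0.1069, 0.0182]
tcp_rot: [-180.0, 0.0, 7.5]
wrist_force: [-6.1, 1.3, 3.7]
opening: -0.0001
grasp_force: 2.6
wrist manifold_end 0.9 [ 0.5448 -0.0722  0.01  ]
wrist end_home 0.7 [ 0.5585 -0.0709  0.01  ]
top manifold_end 0.64 [ 0.5475 -0.0652  0.01  ]
top end_home 0.84 [ 0.5631 -0.0677  0.01  ]
```

View pics/wrist3.png

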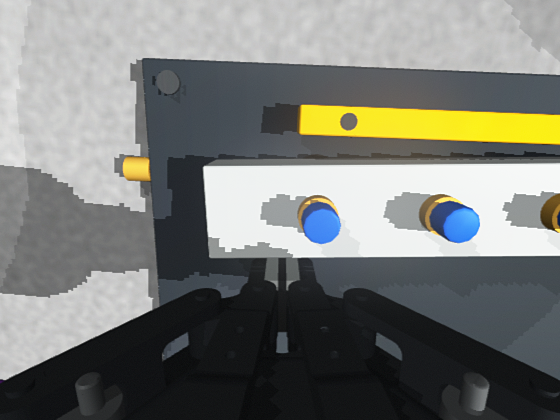

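The free end's edge (205,160) is about 14 mm short of the fence line. I'll keep pushing, gently.

```bash
python3 -m inch '[[[0,2.5,0,0,0,0,0.5],[0,2.5,0,0,0,0,0.5],[0,2.5,0,0,0,0,0.5],[0,2,0,0,0,0,0.5],[0,1,0,0,0,0,0.3]]]'
python3 -m inch '[[[0,1,0,0,0,0,0],[0,0,0,0,0,0,0]]]'
python3 -m inch '[[[0,1,0,0,0,0,0],[0,0,0,0,0,0,0]]]'
python3 -m inch '[[[0,1,0,0,0,0,0],[0,0,0,0,0,0,0]]]'
```

```text
time: 7.68
ee_pos: [0.5296, -0.1055, 0.0183]
tcp_rot: [-180.0, 0.1, 5.2]
wrist_force: [-6.6, 2.2, 4.9]
opening: -0.0003
grasp_force: 3.3
time: 7.92
ee_pos: [0.5307, -0.1054, 0.0184]
tcp_rot: [-180.0, 0.1, 5.2]
wrist_force: [-5.5, 3.0, 3.5]
opening: 0.0
grasp_force: 2.7
time: 8.18
ee_pos: [0.5314, -0.1054, 0.0183]
tcp_rot: [-180.0, 0.1, 5.2]
wrist_force: [-6.7, 2.2, 5.0]
opening: -0.0002
grasp_force: 3.5
time: 8.43
ee_pos: [0.5314, -0.1053, 0.0183]
tcp_rot: [-180.0, 0.2, 5.2]
wrist_force: [-12.8, 1.0, 8.0]
opening: 0.0001
grasp_force: 6.2
```

Force has risen, so the bar is on the fence. Next I go round to the free-end face.

```bash
python3 -m inch '[[[0,-12,0,0,0,0,0],[0,0,0,-40,0,0,0],[0,0,-33,-40,0,0,0],[0,0,-33,-20,0,0,0],[0,43,0,0,0,0,0],[0,0,0,0,0,0,0]]]'
python3 - <<'E'
from h import *
for n in ('wrist','top'):
    c=cam(n); save(c,n+'4.png')
    for k,z in dict(manifold=.01,manifold_end=.01,heel_tip=.01,end_home=.01,post=.01).items():
        for m in finder.mark_of(n,k)[:1]: print(n,k,np.round(m['conf'],2),ray(c,m['position'],z).round(4))
E
```

```text
time: 9.18
ee_pos: [0.5598, -0.0364, 0.1179]
tcp_rot: [180.0, -0.1, 5.3]
wrist_force: [-1.2, 0.1, 0.0]
opening: -0.0003
grasp_force: 0.0
wrist end_home 0.59 [ 0.56   -0.0717  0.01  ]
wrist post 0.53 [0.543 0.178 0.01 ]
top manifold 0.95 [ 0.5859 -0.308   0.01  ]
top heel_tip 0.66 [ 0.5776 -0.3326  0.01  ]
top post 0.89 [ 0.583  -0.3115  0.01  ]
```

View pics/wrist4.png

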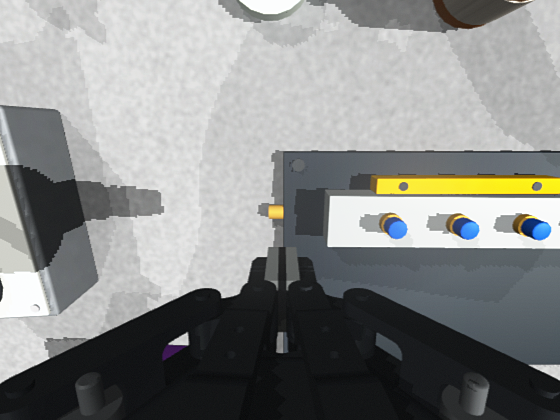

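The bar is flush to the fence. Its end face is at column 327, and the tips lie in line with it, 20–30 mm clear. I'll go down and push in +ty.

```bash
python3 -m inch '[[[0,0,0,45,0,0,0],[0,0,0,35,0,0,0],[0,0,0,14,0,0,0],[0,0,3,0,0,0,0],[0,0,3,0,0,0,0],[0,0,3,0,0,0,0]]]'
python3 -m inch '[[[0,0,2,0,0,0,0],[0,0,2,0,0,0,0],[0,0,2,0,0,0,0]]]'
python3 -m inch '[[[0,0,1.5,0,0,0,0],[0,0,1.5,0,0,0,0],[0,0,0,0,0,0,0]]]'
```

```text
time: 10.52
ee_pos: [0.5599, -0.0463, 0.0257]
tcp_rot: [180.0, -0.1, 5.2]
wrist_force: [-0.4, 0.1, 0.6]
opening: 0.0001
grasp_force: 0.0
time: 10.9
ee_pos: [0.5596, -0.0521, 0.0244]
tcp_rot: [180.0, -0.0, 5.2]
wrist_force: [-0.7, -0.1, -0.3]
opening: -0.0002
grasp_force: 0.0
time: 11.28
ee_pos: [0.5598, -0.0549, 0.0243]
tcp_rot: [180.0, 0.0, 5.2]
wrist_force: [-1.1, 0.8, 0.5]
opening: 0.0001
grasp_force: 0.0
```

```bash
python3 -m inch '[[[0,0,1.5,0,0,0,0],[0,0,1.5,0,0,0,0],[0,0,0,0,0,0,0]]]'
python3 -m inch '[[[0,0,1.5,0,0,0,0],[0,0,1.5,0,0,0,0],[0,0,0,0,0,0,0]]]'
python3 -m inch '[[[0,0,1,0,0,0,0],[0,0,1,0,0,0,0],[0,0,0,0,0,0,0]]]'
```

```text
time: 11.65
ee_pos: [0.5601, -0.0576, 0.0243]
tcp_rot: [-180.0, 0.0, 5.2]
wrist_force: [-0.4, 4.1, 0.3]
opening: 0.0003
grasp_force: 1.6
time: 12.02
ee_pos: [0.5601, -0.0586, 0.0243]
tcp_rot: [-179.7, 0.0, 5.3]
wrist_force: [-0.9, 13.9, 2.4]
opening: 0.0001
grasp_force: 7.2
time: 12.4
ee_pos: [0.5601, -0.059, 0.0242]
tcp_rot: [-179.6, 0.0, 5.4]
wrist_force: [-2.3, 22.6, 3.4]
opening: 0.0001
grasp_force: 11.6
```

```bash
python3 -m inch '[[[0,0,1,0,0,0,0],[0,0,1,0,0,0,0],[0,0,0,0,0,0,0]]]'
python3 -m inch '[[[0,0,-20,0,0,0,0],[0,0,-10,-40,0,0,0],[0,0,30,-50,0,0,0],[0,0,50,-50,0,0,0],[0,-40,50,-20,0,0,0],[0,-40,0,0,0,0,0],[0,0,0,0,0,0,0]]]'
python3 - <<'E'
from h import *
for n in ('wrist','top','scene'):
    c=cam(n); save(c,n+'5.png')
    for k,z in dict(manifold=.01,manifold_end=.01,heel_tip=.01,end_home=.01,post=.01,fence=.01,test_plate=0).items():
        for m in finder.mark_of(n,k)[:1]: print(n,k,np.round(m['conf'],2),ray(c,m['position'],z).round(4))
E
```

```text
time: 12.78
ee_pos: [0.5602, -0.0593, 0.0243]
tcp_rot: [-179.4, 0.0, 5.4]
wrist_force: [-2.8, 32.4, 4.0]
opening: -0.0
grasp_force: 16.2
time: 13.65
ee_pos: [0.4903, -0.1633, 0.1779]
tcp_rot: [179.9, -0.0, 5.1]
wrist_force: [1.3, -0.2, -0.3]
opening: 0.0002
grasp_force: 0.0
wrist manifold 0.84 [ 0.5784 -0.3118  0.01  ]
wrist manifold_end 0.89 [ 0.5606 -0.0734  0.01  ]
wrist heel_tip 0.85 [ 0.5829 -0.3307  0.01  ]
wrist end_home 0.89 [ 0.5601 -0.0723  0.01  ]
wrist post 0.93 [ 0.5826 -0.3117  0.01  ]
wrist fence 0.65 [ 0.591  -0.1756  0.01  ]
wrist test_plate 0.92 [ 0.5155 -0.2031  0.    ]
top manifold 0.4 [0.7093 0.156  0.01  ]
top manifold_end 0.79 [ 0.5644 -0.072   0.01  ]
top heel_tip 0.57 [ 0.7204 -0.0042  0.01  ]
top end_home 0.92 [ 0.5627 -0.0699  0.01  ]
top fence 0.57 [ 0.5963 -0.1739  0.01  ]
top test_plate 0.79 [ 0.5274 -0.2058  0.    ]
scene manifold 0.73 [ 0.5803 -0.3085  0.01  ]
scene manifold_end 0.91 [ 0.5497 -0.0731  0.01  ]
scene heel_tip 0.87 [ 0.5788 -0.336   0.01  ]
scene end_home 0.9 [ 0.5553 -0.0703  0.01  ]
scene post 0.84 [ 0.5812 -0.3053  0.01  ]
scene fence 0.72 [ 0.5842 -0.1718  0.01  ]
scene test_plate 0.92 [ 0.5261 -0.2065  0.    ]
```

View pics/wrist5.png

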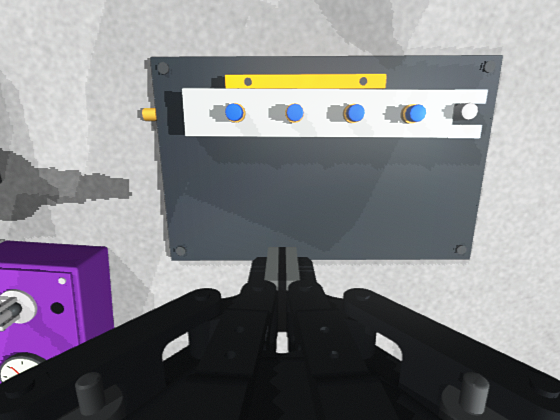

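The bar lies along the fence, with parallel edges at rows 88 and 136, and the post is seated at the slot bottom at (468,112). All three cameras agree within a few mm. Next I go over to the grey box.

```bash
python3 -m inch '[[[40,0,0,-50,0,0,0],[40,6,-50,0,0,0,0],[40,6,-50,0,0,0,0],[40,6,-50,0,0,0,0],[40,6,-50,0,0,0,0],[40,6,-50,0,0,0,0],[40,5,-50,0,0,0,0],[40,0,-50,0,0,0,0]]]' 60
python3 -m inch '[[[40,0,0,0,0,0,0]]]'
python3 - <<'E'
from h import *
c=cam('wrist'); save(c,'w6.png'); print((-c['R'].T@c['t']).round(3))
for k,z in dict(pump_box=0,switch_pivot=.066,bat_grip=.104).items():
    for m in finder.mark_of('wrist',k)[:2]: print(k,np.round(m['conf'],2),np.round(m['position'],1),ray(c,m['position'],z).round(4))
E
```

```text
time: 15.85
ee_pos: [0.5019, 0.117, 0.2297]
tcp_rot: [-176.8, 0.1, 11.4]
wrist_force: [-0.8, 0.5, 1.0]
opening: 0.0339
grasp_force: 0.0
time: 15.98
ee_pos: [0.5017, 0.1169, 0.2299]
tcp_rot: [-176.8, 0.1, 11.4]
wrist_force: [0.1, -0.7, 0.1]
opening: 0.0344
grasp_force: 0.0
[0.568 0.121 0.373]
pump_box 0.77 [ 70.6 152.2] [0.4813 0.3875 0.    ]
pump_box 0.73 [300.3 308.4] [0.3364 0.0703 0.    ]
switch_pivot 0.66 [ 26.7 118.1] [0.5211 0.3848 0.066 ]
switch_pivot 0.63 [228.2 101.2] [0.5755 0.1915 0.066 ]
bat_grip 0.78 [304.6 338.8] [0.3686 0.0732 0.104 ]
bat_grip 0.57 [237.1 101.3] [0.5758 0.1756 0.104 ]
```

View pics/w6.png

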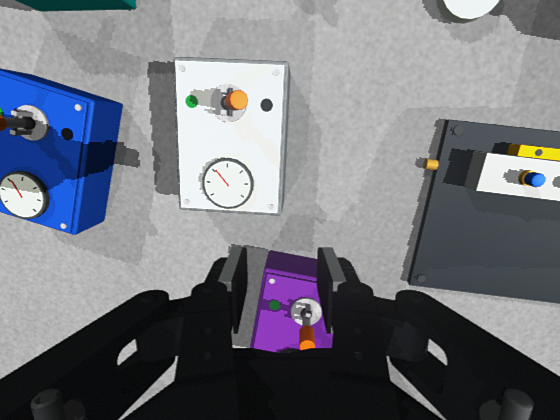

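The grey box is in view: green dot at (192,101), black dot at (266,104), orange cap at (237,100). I'll use the dots and gauge for the box frame.

```bash
cat > fit.py <<'E'
from h import *
from scipy.optimize import least_squares
def fit(c,px,pts):
    f=lambda p:np.concatenate([proj(c,[p[0]+np.cos(p[2])*a-np.sin(p[2])*b,p[1]+np.sin(p[2])*a+np.cos(p[2])*b,z])-q for (a,b,z),q in zip(pts,px)])
    r=least_squares(f,[.537,.185,.07]); p=r.x; print('box',p[:2].round(4),'yaw',np.degrees(p[2]).round(2),'res',r.fun.round(1)); return p
E
python3 - <<'E'
from fit import *
c=cam('wrist')
p=fit(c,[(192,101),(266,104),(228,182.5)],[(.035,.036,.06),(.035,-.036,.06),(-.042,0,.067)])
R2=np.array([[np.cos(p[2]),-np.sin(p[2])],[np.sin(p[2]),np.cos(p[2])]])
P=np.r_[p[:2]+R2@[.035,0],.066]; print('pivot',P)
for lean in (-.42,-.38):
    g=np.r_[P[:2]+R2@[0,.042*np.sin(lean)],.066+.042*np.cos(lean)]; print('grip',g.round(4),proj(c,g))
E
```

```text
box [0.5407 0.1846] yaw 9.12 res [-0.4 -0.2  0.5 -0.5 -0.2  0.8]
pivot [0.57526386 0.19018741 0.066     ]
grip [0.578  0.1733 0.1043] [237.90097942  99.07451805]
grip [0.5777 0.1748 0.105 ] [235.85811962  98.94142782]
```

```bash
cat > plan.py <<'E'
from h import *
from scipy.spatial.transform import Rotation as R
P=np.array([.5753,.1902,.066]); YAW=9.1
def go(lean_deg,dist):
    "turn needed (tool rotvec), then shift in the turned tool frame"
    o=bot.get_obs(); A=R.from_euler('xyz',o['tcp_rot'],degrees=True)
    T=R.from_euler('z',YAW,degrees=True)*R.from_euler('x',180-lean_deg,degrees=True)
    X=P-dist*T.as_matrix()[:,2]
    print('lean',lean_deg,'dist',dist,'turn',np.degrees((A.inv()*T).as_rotvec()).round(1),'shift(after turn) mm',(T.inv().apply(X-o['ee_pos'])*1e3).round(1),'shift(before)',(A.inv().apply(X-o['ee_pos'])*1e3).round(1))
E
python3 -c "
from plan import *
go(-23.5,.085); go(-23.5,.028)"
```

```text
lean -23.5 dist 0.085 turn [20.3  0.5  2.1] shift(after turn) mm [84.3  8.2 90.1] shift(before) [ 85.4 -20.5  87.1]
lean -23.5 dist 0.028 turn [20.3  0.5  2.1] shift(after turn) mm [ 84.3   8.2 147.1] shift(before) [ 86.3 -40.2 140.6]
```

```bash
python3 -m inch '[[[40,0,0,0,6.8,0.2,0.7],[40,0,0,0,6.8,0.2,0.7],[40,0,0,0,6.7,0.1,0.7],[40,21,2,15,0,0,0],[40,21,2,25,0,0,0],[40,21,2,25,0,0,0],[40,21,2,25,0,0,0],[40,0,0,0,0,0,0]]]'
python3 - <<'E'
from plan import *
go(-23.5,.085); go(-23.5,.028)
c=cam('wrist'); save(c,'w7.png')
for k,z in dict(switch_pivot=.066,bat_grip=.104).items():
    for m in finder.mark_of('wrist',k)[:2]: print(k,np.round(m['conf'],2),np.round(m['position'],1),ray(c,m['position'],z).round(4))
print('expected pivot',proj(c,P),'grip',proj(c,P+.042*np.array([.3987*np.sin(np.radians(9.1)),-.3987*np.cos(np.radians(9.1)),.917])))
E
```

```text
time: 17.23
ee_pos: [0.5798, 0.1573, 0.1416]
tcp_rot: [-156.5, 0.3, 9.2]
wrist_force: [0.1, -0.2, -0.3]
opening: 0.0339
grasp_force: 0.0
lean -23.5 dist 0.085 turn [ 0.   0.3 -0. ] shift(after turn) mm [ 0.7 -0.3 -2.5] shift(before) [ 0.7 -0.3 -2.5]
lean -23.5 dist 0.028 turn [ 0.   0.3 -0. ] shift(after turn) mm [ 0.7 -0.3 54.5] shift(before) [ 1.  -0.3 54.5]
switch_pivot 0.81 [ 95.5 215. ] [0.5188 0.3895 0.066 ]
switch_pivot 0.63 [278.1 215.1] [0.5743 0.192  0.066 ]
bat_grip 0.98 [ 52.9 230.5] [0.512  0.3961 0.104 ]
bat_grip 0.91 [275.6 236.3] [0.5749 0.1766 0.104 ]
expected pivot [280.49642138 214.53639976] grip [280.27297814 233.46125156]
```

View pics/w7.png

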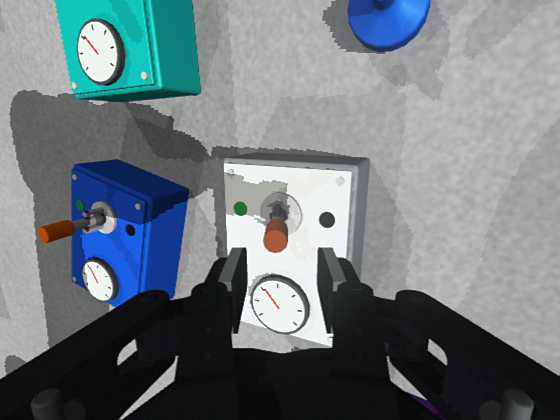

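The cap is at (276,236), between the fingers and about 2 mm off centre. I'll move in along the bat and grip.

```bash
python3 -m inch '[[[40,0,-1.5,18,0,0,0],[40,0,0,18,0,0,0],[40,0,0,14,0,0,0],[40,0,0,4,0,0,0],[10,0,0,0,0,0,0],[10,0,0,0,0,0,0],[10,0,0,0,0,0,0],[10,0,0,0,0,0,0]]]' 60
python3 -m inch '[[[10,0,0,0,0,0,0],[10,0,0,0,0,0,0]]]'
python3 -c "
from plan import *
go(-23.5,.028); go(-23.5,.036)"
```

```text
time: 18.38
ee_pos: [0.5765, 0.1802, 0.0953]
tcp_rot: [-156.5, 0.0, 9.2]
wrist_force: [-2.1, 1.1, -0.7]
opening: 0.013
grasp_force: 58.6
time: 18.62
ee_pos: [0.5765, 0.1802, 0.0953]
tcp_rot: [-156.5, 0.0, 9.2]
wrist_force: [-2.5, 2.0, 0.3]
opening: 0.0129
grasp_force: 58.6
lean -23.5 dist 0.028 turn [0.  0.1 0.1] shift(after turn) mm [0.4 2.5 2.9] shift(before) [0.4 2.5 2.9]
lean -23.5 dist 0.036 turn [0.  0.1 0.1] shift(after turn) mm [ 0.4  2.5 -5.1] shift(before) [ 0.4  2.5 -5.1]
```

```bash
python3 -m inch '[[[10,0,0,-2.5,0,0,0],[10,0,0,-2.5,0,0,0],[10,0,0,-2.5,0,0,0],[10,0,0,0,0,0,0]]]'
python3 -c "
from plan import *
go(-23.5,.038); o=bot.get_obs(); print(o['wrist_force'],o['torque'])"
```

```text
time: 19.12
ee_pos: [0.5768, 0.1773, 0.1018]
tcp_rot: [-156.5, 0.1, 9.2]
wrist_force: [-1.5, 5.7, -5.3]
opening: 0.0125
grasp_force: 58.5
lean -23.5 dist 0.038 turn [-0.   0.1  0. ] shift(after turn) mm [0.5 2.4 0. ] shift(before) [0.5 2.4 0. ]
[-1.45738498  5.71174163 -5.26993165] [0.4666483  0.27022098 0.07189296]
```

Spring force is about 7 N, so the bat is pulled out. I'll flip in an arc about the pivot.

```bash
python3 -m inch '[[[10,0,0,-0.8,0,0,0],[10,0,-4.1,0.3,-6,0,0],[10,0,-4.1,0.3,-6,0,0],[10,0,-4.1,0.3,-6,0,0]]]'
python3 -c "
from plan import *
P[:2]=[.5747,.1915]
go(-5.5,.039)"
```

```text
time: 19.62
ee_pos: [0.5784, 0.1691, 0.1049]
tcp_rot: [-172.0, 0.1, 12.6]
wrist_force: [-11.9, 85.5, -22.4]
opening: 0.013
grasp_force: 107.4
lean -5.5 dist 0.039 turn [-2.5  0.5  3.4] shift(after turn) mm [ -0.1 -18.9   1.9] shift(before) [  1.  -18.8   2.7]
```

```bash
python3 -c "
from plan import *
P[:2]=[.5747,.1915]
o=bot.get_obs()
for k in ('time','q','ee_pos','tcp_rot','wrist_force','torque','opening','grasp_force'): print(k,np.round(o[k],3))
go(-10,.039)"
```

```text
time 19.625
q [ 12.536  11.506   3.09   81.715   7.963 179.954]
ee_pos [0.578 0.169 0.105]
tcp_rot [-1.72037e+02  1.25000e-01  1.25820e+01]
wrist_force [-11.929  85.482 -22.352]
torque [18.302  2.506 -0.54 ]
opening 0.013
grasp_force 107.444
lean -10 dist 0.039 turn [2.  0.7 3.4] shift(after turn) mm [ -0.1 -15.6   3.2] shift(before) [  0.9 -15.7   2.7]
```

Joint 6 has hit its 180° limit, which bent the motion. I'll release, back off, and take the same grasp turned half round.

```bash
python3 -m inch '[[[80,0,0,0,0,0,0],[80,0,0,0,0,0,0]]]' 40
python3 -m inch '[[[80,0,0,-20,0,0,0],[80,0,0,-30,0,0,0],[80,0,0,-30,0,0,0],[80,0,0,-10,0,0,-10],[60,0,0,0,0,0,-10],[60,0,0,0,0,0,-10],[60,0,0,0,0,0,-10],[60,0,0,0,0,0,-10]]]'
python3 -m inch '[[[60,0,0,0,0,0,-10],[60,0,0,0,0,0,-10],[60,0,0,0,0,0,-10],[40,0,0,0,0,0,-10],[40,0,0,0,0,0,-10],[40,0,0,0,0,0,-10],[40,0,0,0,0,0,-10],[40,0,0,0,0,0,-10]]]'
python3 -m inch '[[[40,0,0,0,0,0,-10],[40,0,0,0,0,0,-10],[40,0,0,0,0,0,-10],[40,0,0,0,0,0,-10]]]'
cat >> plan.py <<'E'
P[:2]=[.5747,.1915]
def go2(lean_deg,dist):
    o=bot.get_obs(); A=R.from_euler('xyz',o['tcp_rot'],degrees=True)
    T=R.from_euler('z',YAW,degrees=True)*R.from_euler('x',180-lean_deg,degrees=True)*R.from_euler('z',180,degrees=True)
    X=P-dist*T.as_matrix()[:,2]
    print('lean',lean_deg,'dist',dist,'turn',np.degrees((A.inv()*T).as_rotvec()).round(1),'shift after',(T.inv().apply(X-o['ee_pos'])*1e3).round(1),'q',np.round(o['q'],1))
E
python3 -c "
from plan import *
go2(-23.5,.085)"
```

```text
time: 19.88
ee_pos: [0.5808, 0.1598, 0.1064]
tcp_rot: [-173.2, 0.0, 12.2]
wrist_force: [-0.7, -0.6, -0.3]
opening: 0.0487
grasp_force: 0.0
time: 20.88
ee_pos: [0.5838, 0.1474, 0.1955]
tcp_rot: [-175.7, -5.2, 62.2]
wrist_force: [0.1, 0.2, 0.3]
opening: 0.0509
grasp_force: 0.0
time: 21.88
ee_pos: [0.5838, 0.1474, 0.1954]
tcp_rot: [175.6, -5.1, 142.6]
wrist_force: [-1.3, -0.3, 0.8]
opening: 0.034
grasp_force: 0.0
time: 22.38
ee_pos: [0.5838, 0.1474, 0.1954]
tcp_rot: [173.4, -1.1, -177.5]
wrist_force: [-0.3, 0.5, -0.2]
opening: 0.0341
grasp_force: 0.0
lean -23.5 dist 0.085 turn [-16.8   0.6  -6.7] shift after [  2.  -10.4  51.6] q [11.  11.6 13.3 91.8  6.7  8.6]
```

```bash
python3 -m inch '[[[40,0,0,0,-5.6,0.2,-2.2],[40,0,0,0,-5.6,0.2,-2.2],[40,0,0,0,-5.6,0.2,-2.3],[40,1,-5,20,0,0,0],[40,1,-5,25,0,0,0],[40,0,0,0,0,0,0]]]'
python3 - <<'E'
from plan import *
go2(-23.5,.031)
c=cam('top')
m=finder.mark_of('top','bat_grip');
for k in m[:4]: print('top',np.round(k['conf'],2),ray(c,k['position'],.104).round(4))
c=cam('wrist'); save(c,'w8.png')
for k,z in dict(switch_pivot=.066,bat_grip=.104).items():
    for m in finder.mark_of('wrist',k)[:3]: print(k,np.round(m['conf'],2),np.round(m['position'],1),ray(c,m['position'],z).round(4))
E
```

```text
time: 23.12
ee_pos: [0.5793, 0.156, 0.1483]
tcp_rot: [156.5, -0.2, -171.2]
wrist_force: [0.2, -0.7, 0.1]
opening: 0.0343
grasp_force: 0.0
lean -23.5 dist 0.031 turn [ 0.  -0.1 -0.4] shift after [-1.1  0.  58.7] q [ 4.2 11.7  5.7 86.3 23.4 -5. ]
top 0.63 [0.5625 0.1764 0.104 ]
top 0.56 [0.7416 0.3911 0.104 ]
top 0.51 [0.5156 0.3843 0.104 ]
switch_pivot 0.56 [286.5 212.2] [0.5729 0.196  0.066 ]
bat_grip 0.93 [503.7 169.6] [0.5158 0.3846 0.104 ]
bat_grip 0.79 [282.5 229.4] [0.5757 0.1761 0.104 ]
```

View pics/w8.png

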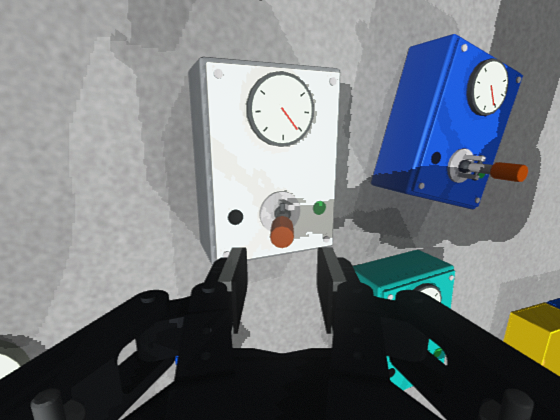

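The cap is centred between the fingers at (282,230), with the bat still on the black-dot side. I'll move in and grip.

```bash
python3 -m inch '[[[40,-0.5,0,20,0,0,0],[40,-0.5,0,20,0,0,0],[40,0,0,14,0,0,0],[40,0,0,5,0,0,0],[10,0,0,0,0,0,0],[10,0,0,0,0,0,0],[10,0,0,0,0,0,0],[10,0,0,0,0,0,0]]]' 60
python3 -m inch '[[[10,0,0,-2.5,0,0,0],[10,0,0,-2.5,0,0,0],[10,0,0,-2.8,0,0,0],[10,0,0,0,0,0,0]]]'
python3 -c "
from plan import *
go2(-23.5,.039);go2(-17.5,.039);go2(23.5,.039)"
```

```text
time: 24.38
ee_pos: [0.5773, 0.18, 0.0963]
tcp_rot: [156.4, -0.0, -171.2]
wrist_force: [-0.6, -0.9, 1.8]
opening: 0.0127
grasp_force: 58.7
time: 24.88
ee_pos: [0.5776, 0.1771, 0.1027]
tcp_rot: [156.4, -0.1, -171.2]
wrist_force: [1.1, 4.0, -5.6]
opening: 0.0126
grasp_force: 58.5
lean -23.5 dist 0.039 turn [ 0.1  0.  -0.3] shift after [ 0.5 -1.2  0.5] q [ 6.2 11.8  0.8 80.3 23.5 -2.9]
lean -17.5 dist 0.039 turn [ 6.1  0.  -0.3] shift after [0.5 2.9 0.4] q [ 6.2 11.8  0.8 80.3 23.5 -2.9]
lean 23.5 dist 0.039 turn [47.1 -0.1 -0.3] shift after [  0.5  28.1 -11.1] q [ 6.2 11.8  0.8 80.3 23.5 -2.9]
```

```bash
python3 -m inch '[[[10,0,0,-0.5,0,0,0],[10,0,2.7,0.1,4,0,0],[10,0,2.7,0.1,4,0,0]]]'
python3 -c "
from plan import *
go2(-15.5,.039)"
```

```text
time: 25.25
ee_pos: [0.5769, 0.1819, 0.105]
tcp_rot: [164.5, -0.1, -171.2]
wrist_force: [1.8, 3.6, -5.8]
opening: 0.0126
grasp_force: 58.6
lean -15.5 dist 0.039 turn [-0.   0.  -0.3] shift after [ 0.6 -0.9  1.2] q [10.3 10.9  1.6 80.3 15.5  1.6]
```

Tracking well. Continue the arc.

```bash
python3 -m inch '[[[10,0,3.4,0.2,5,0,0],[10,0,3.4,0.2,5,0,0],[10,0,3.4,0.2,5,0,0],[10,0,3.4,0.2,5,0,0]]]'
python3 -m inch '[[[10,0,3.4,0.2,5,0,0],[10,0,3.4,0.2,5,0,0],[10,0,3.4,0.2,5,0,0],[10,0,2.7,0.1,4,0,0]]]'
python3 -c "
from plan import *
go2(23.5,.039)"
```

```text
time: 25.75
ee_pos: [0.5748, 0.1957, 0.1062]
tcp_rot: [-175.5, -0.0, -171.2]
wrist_force: [0.3, 2.0, -7.3]
opening: 0.0131
grasp_force: 58.5
time: 26.25
ee_pos: [0.5729, 0.2081, 0.1025]
tcp_rot: [-156.5, -0.1, -171.2]
wrist_force: [0.9, 1.1, -6.8]
opening: 0.0129
grasp_force: 58.9
lean 23.5 dist 0.039 turn [-0.  -0.2 -0.2] shift after [ 0.8 -0.7  1.1] q [ 30.   20.4  11.2  89.8 -21.8  22.9]
```

The bat is over. I'll ease it back in, release, and withdraw along the bat.

```bash
python3 -m inch '[[[10,0,0,3,0,0,0],[10,0,0,3,0,0,0],[10,0,0,2.5,0,0,0],[10,0,0,0,0,0,0],[40,0,0,0,0,0,0],[40,0,0,0,0,0,0],[40,0,0,0,0,0,0]]]'
python3 -m inch '[[[40,0,0,-15,0,0,0],[40,0,0,-25,0,0,0],[40,0,0,-30,0,0,0],[40,-10,0,-30,-8,0,0],[40,-40,0,-20,-8,0,0],[40,-40,0,-20,-8,0,0],[40,0,0,0,0,0,0],[40,0,0,0,0,0,0]]]'
python3 - <<'E'
from plan import *
for n in ('wrist','top','scene'):
    c=cam(n); save(c,n+'9.png')
    for k,z in dict(manifold=.01,manifold_end=.01,end_home=.01,post=.01,bat_grip=.104).items():
        for m in finder.mark_of(n,k)[:2]: print(n,k,np.round(m['conf'],2),np.round(m['position']),ray(c,m['position'],z).round(4))
a=cv2.imread('pics/wrist9.png'); s=cv2.imread('pics/scene9.png')[170:300,130:400]; 
w=cv2.resize(s,None,fx=2.07,fy=2.07)[:,:560]
t=cv2.resize(cv2.imread('pics/top9.png')[170:290,160:440],(480,206))
cv2.imwrite('pics/m9.png',np.vstack([cv2.resize(a,(400,300)),np.zeros((0,400,3),np.uint8)]) if 0 else np.vstack([np.hstack([cv2.resize(a,(400,300)),np.zeros((300,160,3),np.uint8)]),w]))
E
```

```text
time: 27.12
ee_pos: [0.5735, 0.2037, 0.0955]
tcp_rot: [-156.6, -0.0, -171.2]
wrist_force: [0.4, -0.0, -0.6]
opening: 0.034
grasp_force: 0.0
time: 28.12
ee_pos: [0.6548, 0.2651, 0.2257]
tcp_rot: [179.5, -0.1, -171.2]
wrist_force: [-0.1, -0.8, -0.3]
opening: 0.0341
grasp_force: 0.0
wrist bat_grip 0.93 [458.  55.] [0.516  0.3817 0.104 ]
wrist bat_grip 0.82 [226.  95.] [0.5725 0.2079 0.104 ]
top manifold 0.92 [406. 213.] [ 0.581  -0.3039  0.01  ]
top end_home 0.6 [310. 222.] [ 0.5586 -0.0727  0.01  ]
top end_home 0.16 [409. 213.] [ 0.5803 -0.3092  0.01  ]
top post 0.81 [407. 212.] [ 0.5837 -0.3064  0.01  ]
top post 0.29 [419. 215.] [ 0.5771 -0.3335  0.01  ]
top bat_grip 0.62 [247. 303.] [0.3732 0.071  0.104 ]
top bat_grip 0.49 [185. 214.] [0.5595 0.2054 0.104 ]
scene manifold 0.76 [158. 279.] [ 0.5807 -0.3048  0.01  ]
scene manifold 0.26 [187. 254.] [ 0.5302 -0.2077  0.01  ]
scene manifold_end 0.83 [238. 243.] [ 0.5495 -0.0724  0.01  ]
scene manifold_end 0.33 [338. 190.] [0.4641 0.3074 0.01  ]
scene end_home 0.66 [241. 245.] [ 0.5599 -0.0685  0.01  ]
scene post 0.95 [157. 279.] [ 0.5826 -0.3065  0.01  ]
scene bat_grip 0.63 [378. 169.] [0.538  0.3849 0.104 ]
scene bat_grip 0.52 [334. 190.] [0.5695 0.2098 0.104 ]Traceback (most recent call last):
  File "<stdin>", line 9, in <module>
    return _nx.concatenate(arrs, 0, dtype=dtype, casting=casting)
           ~~~~~~~~~~~~~~~^^^^^^^^^^^^^^^^^^^^^^^^^^^^^^^^^^^^^^^
ValueError: all the input array dimensions except for the concatenation axis must match exactly, but along dimension 1, the array at index 0 has size 560 and the array at index 1 has size 559
```

View pics/wrist9.png

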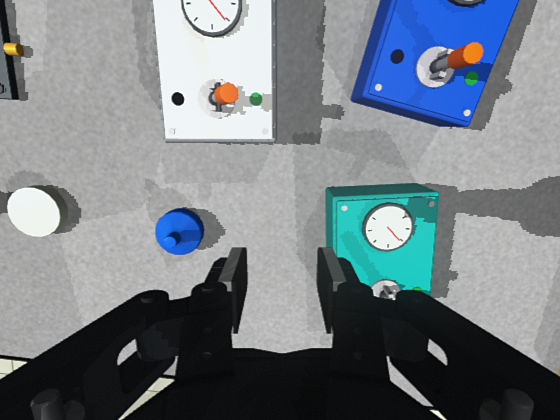

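The cap at (228,94) leans towards the green dot at (256,99). That puts it about 17 mm past the pivot, a lean of about 0.4 rad. The bystanders I can see here (dish and filter holder) look undisturbed. I'll hand the job in.

```bash
python3 -c "
from h import *
print(bot.job_done())"
```

```text
the job is handed in; nothing more can be done
None
```

I handed the job in at about 28 s of the 72 s, but no verdict came back: the last pictures show the manifold along the fence with its heel home to within a few mm, and the toggle leaning about 0.4 rad to the green-dot side. The first toggle grip hit joint 6's limit and peaked at about 85 N at the wrist, so I re-gripped.

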